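# Upturned beaker as a display plinth

### The job

Make up the display on the blue board: turn the taller of the two pewter beakers upside down to serve as a plinth, first laying it on its side along the two rails of the wooden rest and letting go, then taking it afresh and standing it mouth down in the middle of the pale disc on the board. Then stand the jar with the red cap upright in the middle of the upturned beaker, and stand the price card upright on the pale strip, lengthwise along the strip. Set the beaker down gently on the board, don't tip the jar over, and leave the short beaker and the counter bell where they are.

Things in the scene. Friction and masses are not known exactly. Their poses are not given: they have to be found in the camera images.
- beaker: The taller of the two embossed pewter beakers, 108 mm tall, outside diameter about 54 mm at the foot widening to 61 mm at the rim, hollow, 190 g (varies); starts upright and empty on the table. Origin: centre of the underside of its foot; its z axis runs along the beaker from foot to mouth (up at the start). Its middle is about 58 mm thick.
- rest: Fixed wooden rest that holds a beaker lying on its side: foot 130 mm long (its x axis) by 64 mm by 10 mm high, with two round cork rails along x, 12 mm thick, 110 mm long, 44 mm apart between centres, tops 22 mm above the table. A beaker lying along the rails has its axis about 43 mm above the table (41 mm at the foot, 45 mm at the rim) and may point its mouth either way. Origin: centre of the underside.
- board: Fixed display board, wood with a blue felt top, 140 mm (x) by 280 mm (y) and 12 mm high, with a pale disc (diameter 68 mm) at its -y end and a pale strip (34 by 82 mm, long along y) at its +y end. Origin: centre of the underside; x points away from the robot, give or take its yaw.
- plinth_spot (a point): Centre of the pale disc, on the board's top surface (12 mm above the table); axes as the board's.
- card_spot (a point): Centre of the pale strip, on the board's top surface (12 mm above the table); axes as the board's.
- red_cap_jar: Small jar with a red cap, round, diameter 47 mm, 97 mm tall with cap, solid, about 110 g; starts upright on the table. Origin: centre of the underside, z up.
- price_card: Cream folded price card, a tent 75 mm long (its y axis), 28 mm thick at the foot (its x axis; to be gripped as a 28 mm thick block) and 48 mm tall, 30 g; starts standing on the table. Origin: centre of the underside, z up. Either face may look forward.
- short_beaker: Bystander, leave alone: short pewter beaker, diameter 57 mm, 78 mm tall, loose. Origin: centre of the underside.
- bell: Bystander, leave alone: silver counter bell, diameter 80 mm, 70 mm tall, loose. Origin: centre of the underside.
There are look-alikes about, which are no part of the job. What is shaped like the beaker but purple is not meant. What is shaped like the red_cap_jar but green or purple is not meant.

How it is judged:
On the way, in this order (a step that is already met when the one before it is completed fails the run):
1. the beaker lies on its side along the rails of the rest, let go (angle between beaker's own z axis and vertical between 1.35 and 1.8 rad and contact force between beaker and rest above 0.3 N and angle between the z axis of beaker and the x axis of rest, either way round below 0.3 rad and contact force between beaker and the fingers below 0.2 N and linear speed of beaker below 0.03 m/s and angular speed of beaker below 0.3 rad/s), for 0.2 s.
2. the beaker stands mouth down on the board's pale disc, let go (angle between beaker's own z axis and vertical above 3.05 rad and horizontal distance between beaker and plinth_spot below 0.02 m and contact force between beaker and board above 0.3 N and contact force between beaker and the fingers below 0.2 N and linear speed of beaker below 0.03 m/s and angular speed of beaker below 0.3 rad/s), for 0.2 s.
3. the jar stands upright on the upturned beaker, let go (angle between beaker's own z axis and vertical above 3.05 rad and horizontal distance between beaker and plinth_spot below 0.02 m and contact force between beaker and board above 0.3 N and angle between red_cap_jar's own z axis and vertical below 0.1 rad and horizontal distance between red_cap_jar and beaker below 0.015 m and contact force between red_cap_jar and beaker above 0.3 N and contact force between red_cap_jar and the fingers below 0.2 N and linear speed of red_cap_jar below 0.03 m/s and angular speed of red_cap_jar below 0.3 rad/s), for 0.2 s.
At the end, for the whole second after the job is handed in: Beaker mouth down on the board, within 20 mm of the disc's centre and 5 degrees of plumb; jar upright on it, within 15 mm of its axis; card upright on the board, within 25 mm of the strip's centre and 17 degrees of its direction; all released and at rest (all of step 3 and angle between price_card's own z axis and vertical below 0.1 rad and horizontal distance between price_card and card_spot below 0.025 m and angle between the x axis of price_card and the x axis of board, either way round below 0.3 rad and contact force between price_card and board above 0.05 N and contact force between each of beaker, price_card and the fingers below 0.2 N and linear speed of each of beaker, price_card below 0.03 m/s and angular speed of each of beaker, price_card below 0.3 rad/s); the robot touches nothing.
It fails at once if the short beaker or the bell is moved by more than 25 mm (distance of any of short_beaker, bell from where it was at the start of the episode above 0.025 m).
It fails at once if the jar is tipped over (angle between red_cap_jar's own z axis and vertical above 0.8 rad).
It fails at once if the beaker is banged down on the board (over 60 N) (contact force between beaker and board above 60 N).
It also fails if it takes over 72 s, if anything falls off the work surface, if the arm or the gripper's body presses on something with over 40 N, if the wrist force passes 120 N, or if a joint passes its speed limit or range.

### The arm

A 6-joint arm with a two-finger parallel gripper is mounted at the origin on a cart in front of the work surface, level with it; the furniture and walls round the work are solid. World frame = base frame: x ahead of the robot, y to its left, z up, the work surface at z = 0. Lengths are in m, angles in rad, forces in N, time in s.
With the tool pointing down it reaches from about 0.375 to 0.975 m from the base axis. Payload 3.8 kg.
Tool frame: the origin (TCP) lies on the centre line of the jaws, within the pads' length; the fingertips stand 14 mm ahead of it and the grasp point (between the pads) lies 5 mm behind it; z points along the fingers, y is the line along which they close (so a half turn about z gives the same grasp; the last joint's range is limited). The gripper opens to 85 mm and grips with 20 to 120 N. Pads are 22 mm wide; open, the fingers measure 114 mm over their backs; the gripper's body (76 mm by 85 mm) begins 54 mm behind the grasp point. The pads swing forward as they close: fully open they stand 13 mm farther back than shut.
Start: joints at [-1.259, 0.264, 1.604, -0, 1.274, -0.037], TCP at [0.231, -0.634, 0.245] pointing down, gripper open.
Joint ranges: [-2.63, 2.63], [-0.94, 2.18], [0.31, 2.57], [-1.31, 4.45], [0, 2.66], [-2.55, 2.55]. Speed limits (rad/s): [2.57, 2.57, 3.14, 3.14, 3.14, 3.14].

### API

Orientations are given as a rotation vector (axis times angle).
In Python, from workcell import bot, eyes, spot_in gives the robot as it stands.
- The arm moves only by the tool carry_out, never from a script. Its argument "series" is text: rows parted by semicolons, each of 4 numbers parted by spaces: the shift along the world's x, y, z in m, then the turn about the world's z in degrees. In form: tx ty tz roll; .... A call has 1 to 20 rows; each row shifts and turns the commanded pose from where the row before left it; what a row does not reach is not made up. A row lasts 1/8 s, in which the tool goes at most 62.5 mm and 10.7 degrees, less where a joint would pass 70% of its speed; a pose out of reach is approached as far as the arm can. A call is refused whole if a number of a shift passes 0.0625 or a number of a turn 10.7, either way. A call with a gripper value outside its range is refused whole. "jaw" is the gripper command: -1 is shut, 1 is fully open, values between are in proportion, set as the call begins (left out, the last holds). The fingers move at their own pace and stop on an object; "grip_force" is the grip in N (left out, the last holds). Time passes only in rows, so rows that do not move let the fingers close. It gives the time, the measured TCP pose, the force, the opening and the grip force at its end, in the units of the state.
- bot.read_state(): the state, without advancing time (a new reading comes with each control period).
- eyes.read_camera(name): name is "side" or "top"; returns (picture, depth): 384x512x3 uint8, blue, green, red; 384x512 float32, m along the optical axis (not along the pixel's ray), 0 where there is no reading.
- eyes.get_calibration(name): a dict with "K" (3x3 intrinsics, pixels), "position" and "rotation" of the camera in the world. Camera axes: x right, y down, z forward; pixel columns grow to the right and rows downward; lengths in m; the calibration is good to about 2 mm. A picture is of the moment at which its call begins. get_calibration takes no time and is no camera call.
- bot.finish_job(): hands the job in; it is judged then, once.
Trained networks look in the newest picture that a camera, given by its name, has taken for a name from the list of things; names that differ only in an ending like _2 or _b are one class to them, and where a whole thing is asked for, a point or a joint stands for the part that bears it (a point fixed in the world has none). Each returns a list of dicts, best first, with "score" (0 to 1); they miss things now and then, are a little off and sometimes report something else, mostly with a low value. They report only what shows in the picture. A call takes as long as a camera call. They do not tell look-alikes from the thing itself.
- spot_in(camera, target): "rect" ([centre column, centre row, width, height] in pixels, round what is visible of it).
The state is a dict: "time": time; "q": joint angles; "joint_vel": joint speeds; "joint_torque": joint torques, N m; "tool_pos": TCP position; "tcp_rot": TCP orientation; "wrist_force": force on the tool from outside, world axes, zero at the start; "torque": the same for the moment, N m; "width": opening from 0.0 (shut) to 1.0 (fully open); "grip_force": force on a finger pad.
Only numpy, scipy, OpenCV 4.12 (cv2) and the standard library are available. Lean on these libraries where they do the work, as an engineer would, in place of code of your own. Each camera call takes 0.05 s, during which the arm holds its last target. There are 200 camera calls.

## Working session

There is one attempt and no reset: what is moved stays moved. The work goes in short steps, Python scripts to look and compute and a tool call to move; the robot and the scene stay as the last step left them, time stands still between calls to the robot, and variables do not carry over. Pictures are saved under pics/ and viewed, at most 10 in all, crops included, and the job is handed in when it is done.

Besides the shell and the picture viewer there is one more tool, called after "Call:" as a command line: name --argument value ..., lists and objects as JSON in quotes. carry_out: Moves the arm, as the interface text tells. Its arguments: {"type":"object","properties":{"series":{"type":"string"},"jaw":{"type":"number"},"grip_force":{"type":"number"}},"required":["series"]}

```bash
mkdir -p pics; cat > h.py <<'E'
from workcell import bot, eyes, spot_in
import numpy as np, cv2
def cloud(name):
    im,d=eyes.read_camera(name); c=eyes.get_calibration(name)
    K=np.array(c["K"]);R=np.array(c["rotation"]);p=np.array(c["position"])
    if R.size==3: R=cv2.Rodrigues(R.astype(float))[0]
    v,u=np.mgrid[:d.shape[0],:d.shape[1]]
    P=np.stack([(u-K[0,2])/K[0,0]*d,(v-K[1,2])/K[1,1]*d,d],-1)@R.T+p
    P[d==0]=np.nan
    return im,P
E
python3 - <<'E'
from h import *
s=bot.read_state();print(s)
ims=[]
for n in("top","side"):
    im,P=cloud(n);cv2.imwrite(f"pics/{n}0.png",im);np.save(f"{n}0.npy",P)
    c=eyes.get_calibration(n);print(n,c["position"],c["rotation"])
    for t in ["beaker","rest","board","red_cap_jar","price_card","short_beaker","bell"]:
        for r in spot_in(n,t)[:3]:
            if r["score"]>.3:
                u,v=[int(x) for x in r["rect"][:2]];print(t,round(r["score"],2),np.round(r["rect"]),np.round(P[v,u],3))
E
```

```text
{'time': 0.0, 'q': array([-1.25893466e+00,  2.64741631e-01,  1.60539404e+00,  2.12072304e-05,
        1.27369598e+00, -3.69016818e-02]), 'joint_vel': array([ 5.92787560e-05,  3.22713224e-03,  6.40559797e-04, -2.21742333e-04,
       -9.08753681e-05,  1.97527717e-03]), 'joint_torque': array([ 7.55123365e-04, -5.15111697e+01, -3.67314255e+01, -2.98243012e-04,
        1.27891821e-02, -4.13206476e-05]), 'tool_pos': array([ 0.23045788, -0.6336867 ,  0.24395893]), 'tcp_rot': array([-3.09176197e+00, -5.44668958e-01,  4.50137531e-04]), 'wrist_force': array([ 1.29586811,  0.4538931 , -0.36135796]), 'torque': array([-0.01304059, -0.04039236,  0.04634271]), 'grip_force': 0.0, 'width': 1.0014197233383444}
top [ 0.42702053 -0.05023608  1.37590665] [-2.21384059  2.1553891  -0.07451732]
beaker 0.9 [285. 149.  23.  27.] [ 0.677 -0.116  0.004]
beaker 0.7 [289. 250.  22.  22.] [ 0.383 -0.132 -0.003]
beaker 0.67 [318. 178.  22.  28.] [ 0.593 -0.212  0.007]
board 0.62 [205. 165.  97.  53.] [0.622 0.118 0.012]
red_cap_jar 0.93 [362. 209.  24.  18.] [ 0.5   -0.323  0.095]
red_cap_jar 0.82 [372. 252.  24.  
[... 222 characters left out ...]
31. 253.  24.  25.] [ 0.38  -0.248  0.065]
side [0.29848608 0.63872399 0.65566868] [-0.41506066  2.70217531 -1.23553193]
beaker 0.87 [320. 176.  23.  50.] [ 0.378 -0.101  0.075]
beaker 0.81 [258. 148.  24.  38.] [ 0.568 -0.172  0.081]
beaker 0.74 [216. 162.  27.  40.] [ 0.654 -0.08   0.076]
rest 0.68 [273. 242.  30.  44.] [0.449 0.09  0.012]
board 0.59 [193. 241. 102.  96.] [0.629 0.14  0.01 ]
red_cap_jar 0.97 [331. 132.  16.  30.] [ 0.391 -0.339  0.065]
red_cap_jar 0.82 [293. 146.  20.  39.] [ 0.478 -0.225  0.071]
red_cap_jar 0.78 [293. 122.  14.  18.] [ 0.504 -0.316  0.091]
short_beaker 0.49 [215. 136.  19.  12.] [ 0.717 -0.221  0.064]
bell 0.79 [330. 158.  23.  26.] [ 0.367 -0.151  0.103]
```

```bash
python3 - <<'E'
import cv2
a=cv2.imread("pics/top0.png")[110:290,120:420];cv2.imwrite("pics/a.png",cv2.resize(a,(800,480),interpolation=2))
a=cv2.imread("pics/side0.png")[90:330,120:420];cv2.imwrite("pics/b.png",cv2.resize(a,(750,600),interpolation=2))
E
```

```text
(no output)
```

View pics/a.png

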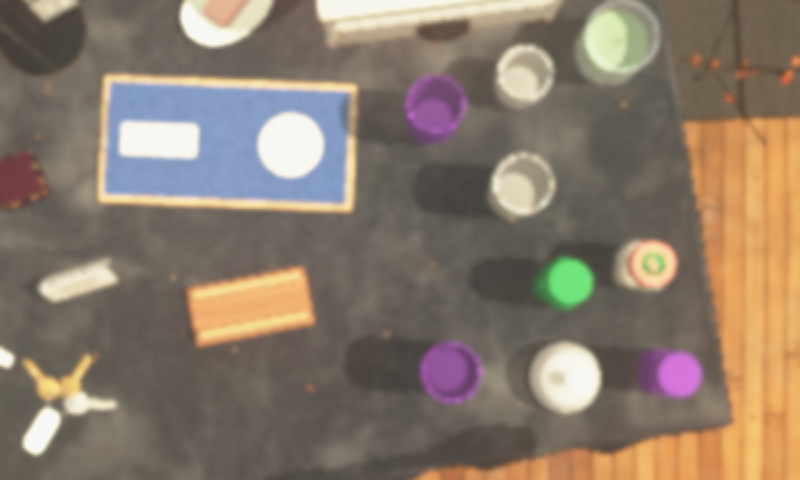

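View pics/b.png

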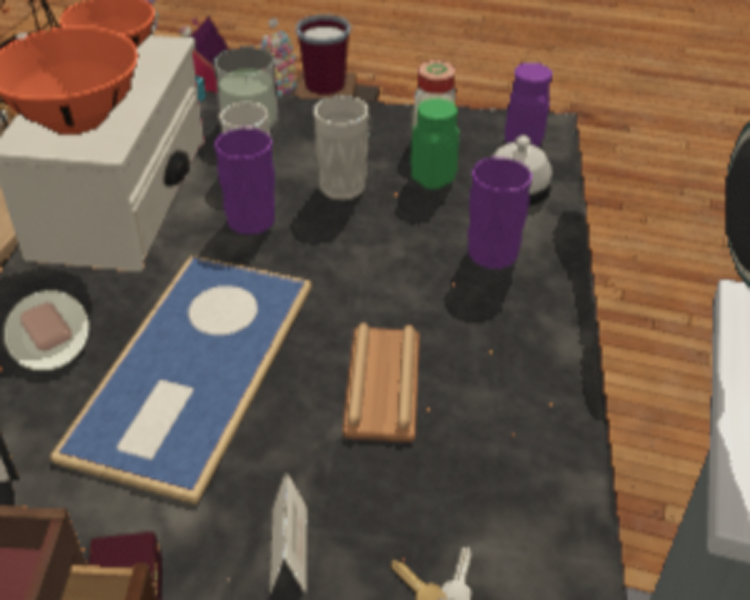

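```bash
python3 - <<'E'
from h import *
R=cv2.Rodrigues(np.array(bot.read_state()["tcp_rot"]))[0];print("tooly",R[:,1])
P=np.load("top0.npy");S=np.load("side0.npy");im=cv2.imread("pics/top0.png");im2=cv2.imread("pics/side0.png")
def near(c,r,lo,hi,Q):
    m=(np.hypot(Q[...,0]-c[0],Q[...,1]-c[1])<r)&(Q[...,2]>lo)&(Q[...,2]<hi);return Q[m]
def rep(n,c,r,lo,hi):
    for k,Q in(("t",P),("s",S)):
        q=near(c,r,lo,hi,Q)
        if len(q)>3: print(n,k,len(q),"mean",q.mean(0).round(4),"rect",[np.round(x,3) for x in cv2.minAreaRect(q[:,:2].astype(np.float32)*1000)],"circ",np.round(cv2.minEnclosingCircle(q[:,:2].astype(np.float32)*1000)[0],1),"zmax",q[:,2].max().round(3))
rep("beaker",(.593,-.205),.055,.098,.125)
rep("short",(.703,-.195),.05,.068,.09)
rep("jar",(.5,-.323),.04,.088,.11)
rep("bell",(.38,-.248),.045,.02,.08)
rep("purp",(.677,-.116),.05,.098,.12)
rep("green",(.476,-.247),.04,.088,.11)
rep("rest",(.449,.095),.09,.006,.03)
rep("rail",(.449,.095),.09,.016,.03)
rep("card",(.47,.271),.06,.008,.06)
rep("cardtop",(.47,.271),.06,.035,.06)
for k,I,Q in(("t",im,P),("s",im2,S)):
    h=cv2.cvtColor(I,cv2.COLOR_BGR2HSV)
    m=((h[...,1]<70)&(h[...,2]>150)&(Q[...,2]<.03)&(Q[...,2]>.004)&(abs(Q[...,0]-.62)<.075)&(abs(Q[...,1]-.12)<.15)).astype(np.uint8)
    n,l,st,c=cv2.connectedComponentsWithStats(m)
    for i in range(1,n):
        if st[i,4]>60:
            q=Q[l==i];print(k,st[i,4],q.mean(0).round(4),[np.round(x,1) for x in cv2.minAreaRect(q[:,:2].astype(np.float32)*1000)])
    q=Q[(abs(Q[...,0]-.62)<.12)&(abs(Q[...,1]-.12)<.18)&(h[...,0]>95)&(h[...,0]<125)&(h[...,1]>100)&(abs(Q[...,2]-.012)<.012)]
    print("board",k,[np.round(x,1) for x in cv2.minAreaRect(q[:,:2].astype(np.float32)*1000)],q.mean(0))
E
```

```text
tooly [ 3.41770637e-01 -9.39783395e-01  3.94415953e-05]
beaker t 82 mean [ 0.5801 -0.1998  0.1048] rect [array([ 579.457, -198.761]), array([58.438, 57.735]), np.float64(0.187)] circ [ 578.9 -198.1] zmax 0.111
beaker s 149 mean [ 0.5797 -0.1984  0.1039] rect [array([ 579.484, -198.251]), array([56.106, 62.095]), np.float64(18.157)] circ [ 578.7 -198.3] zmax 0.11
short t 75 mean [ 0.7009 -0.204   0.0749] rect [array([ 699.34 , -200.366]), array([54.154, 53.621]), np.float64(0.549)] circ [ 699.7 -201.8] zmax 0.084
short s 95 mean [ 0.7031 -0.2065  0.0745] rect [array([ 701.458, -201.866]), array([52.657, 56.721]), np.float64(21.792)] circ [ 699.7 -202. ] zmax 0.079
jar t 224 mean [ 0.5006 -0.3333  0.096 ] rect [array([ 500.348, -334.141]), array([43.785, 43.76 ]), np.float64(2.427)] circ [ 500.9 -333.5] zmax 0.103
jar s 125 mean [ 0.5009 -0.3281  0.0962] rect [array([ 501.288, -331.856]), array([42.596, 42.57 ]), np.float64(69.036)] circ [ 501.  -331.7] zmax 0.1
bell t 533 mean [ 0.3807 -0.2527  0.0438] rect [array([ 379.84 , -254.452]), array([71.501, 71.629]), np.float64(2.133)] circ
[... 1963 characters left out ...]
72.  272.7] zmax 0.052
t 611 [0.6266 0.1201 0.0112] [array([627.8, 118.7]), array([273. , 133.3]), np.float64(89.1)]
t 562 [0.627  0.0493 0.0114] [array([627.2,  49.2]), array([77.8, 73.8]), np.float64(1.9)]
t 476 [0.629  0.1939 0.0114] [array([629.1, 193.8]), array([93.2, 45.7]), np.float64(89.2)]
board t [array([0., 0.]), array([0., 0.]), np.float64(0.0)] [nan nan nan]
s 430 [0.6254 0.0494 0.0127] [array([625.9,  48.4]), array([68.1, 69.6]), np.float64(9.8)]
s 481 [0.6276 0.195  0.0125] [array([628., 194.]), array([85.2, 36.9]), np.float64(89.8)]
board s [array([0., 0.]), array([0., 0.]), np.float64(0.0)] [nan nan nan]<stdin>:28: RuntimeWarning: Mean of empty slice.
  ret = um.true_divide(
```

Call:
carry_out --series "0.02 0.03 0 8.25;0.035 0.044 0 8.25;0.035 0.044 0 8.25;0.035 0.044 0 8.25;0.035 0.044 0 8.25;0.035 0.044 0 8.25;0.035 0.044 0 8.25;0.035 0.044 0 8.25;0.035 0.044 0 8.25;0.035 0.044 0 8.25;0.014 0.009 0 0;0 0 0 0" --jaw 1

```text
time: 2.3
tool_pos: [0.5803, -0.1989, 0.2452]
tcp_rot: [1.965, 2.451, -0.001]
wrist_force: [0.0, -1.1, -0.3]
width: 0.998
grip_force: 0.0
```

```bash
cat >> h.py <<'E'
def st():
    s=bot.read_state();R=cv2.Rodrigues(np.array(s["tcp_rot"]))[0]
    y=np.degrees(np.arctan2(R[1,1],R[0,1]))
    print("t",round(s["time"],2),"tcp",np.round(s["tool_pos"],4),"yaw",round(y,1),"w",round(s["width"],3),"g",round(s["grip_force"],1),"F",np.round(s["wrist_force"],1),"tq",np.round(s["torque"],2),"q",np.round(s["q"],2),"zax",np.round(R[:,2],3))
E
python3 -c "
from h import *
st()"
```

```text
t 2.3 tcp [ 0.5803 -0.1989  0.2452] yaw 12.5 w 0.998 g 0.0 F [ 0.  -1.1 -0.3] tq [-0.02  0.06  0.05] q [-0.37  0.15  1.74 -0.    1.25 -0.59] zax [-0. -0. -1.]
```

Call:
carry_out --series "0 0 -0.05 0;0 0 -0.05 0;0 0 -0.045 0;0 0 -0.03 0;0 0 0 0"

```text
time: 2.92
tool_pos: [0.5759, -0.2, 0.0671]
tcp_rot: [-1.966, -2.442, 0.004]
wrist_force: [-0.7, -0.6, -0.1]
width: 1.005
grip_force: 0.0
```

Call:
carry_out --series "0 0 0 0;0 0 0 0;0 0 0 0;0 0 0 0;0 0 0 0;0 0 0 0" --jaw -1 --grip_force 30

```text
time: 3.68
tool_pos: [0.5812, -0.2004, 0.0729]
tcp_rot: [1.964, 2.447, 0.001]
wrist_force: [-1.8, -1.4, 7.0]
width: 0.689
grip_force: 33.4
```

Call:
carry_out --series "0 0 0.01 0;0 0 0.03 0;0 0 0.04 0;0 0 0.04 0;0 0 0 0"

```text
time: 4.3
tool_pos: [0.5825, -0.2001, 0.1952]
tcp_rot: [1.961, 2.443, 0.005]
wrist_force: [1.0, -0.0, -2.8]
width: 0.691
grip_force: 33.3
```

Call:
carry_out --series "-0.01 0.02 0 0;-0.023 0.038 0 0;-0.025 0.045 0 0;-0.025 0.045 0 0;-0.02 0.03 0 0;-0.008 0.0105 0 0;0 0 -0.03 0;0 0 -0.04 0;0 0 -0.025 0;0 0 -0.012 0;0 0 0 0;0 0 0 0"

```text
time: 5.8
tool_pos: [0.4697, -0.011, 0.0842]
tcp_rot: [1.966, 2.448, 0.002]
wrist_force: [-0.1, -0.0, -2.4]
width: 0.692
grip_force: 33.3
```

```bash
python3 - <<'E'
from h import *
st()
im,P=cloud("side");np.save("s1.npy",P);cv2.imwrite("pics/c.png",cv2.resize(im[120:330,180:400],(800,764))[:600])
E
```

```text
t 5.8 tcp [ 0.4697 -0.011   0.0842] yaw 12.5 w 0.692 g 33.3 F [-0.1 -0.  -2.4] tq [ 0.   -0.04  0.02] q [-0.08  0.04  2.19 -0.    0.92 -0.29] zax [ 0.002 -0.    -1.   ]
```

View pics/c.png

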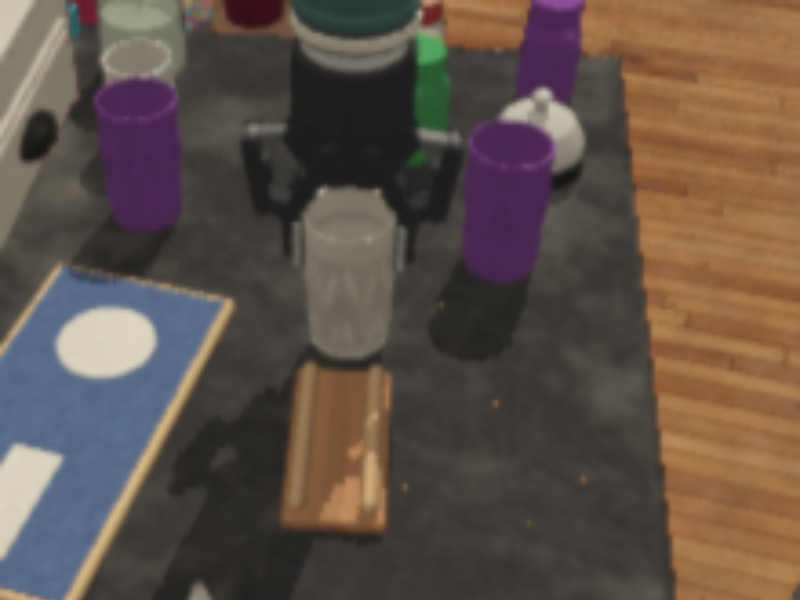

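Call:
carry_out --series "-0.0025 0.0120 0.003 0;-0.0029 0.0124 0 0;0 0 0 0;-0.0021 0.0093 0.0017 0;-0.0021 0.0093 0.0017 0;-0.0021 0.0093 -0.0009 0;-0.0021 0.0093 -0.0009 0;-0.0019 0.0088 -0.0033 0;-0.0019 0.0088 -0.0033 0;0 0 0 0"

```text
time: 7.1
tool_pos: [0.4519, 0.0699, 0.0818]
tcp_rot: [1.965, 2.45, 0.004]
wrist_force: [3.3, 1.7, 5.2]
width: 0.685
grip_force: 31.9
```

```bash
python3 - <<'E'
from h import *
st()
im,P=cloud("side");np.save("s2.npy",P);cv2.imwrite("pics/d.png",cv2.resize(im[120:285,180:400],(800,600)))
E
```

```text
t 7.1 tcp [0.4519 0.0699 0.0818] yaw 12.5 w 0.685 g 31.9 F [3.3 1.7 5.2] tq [ 0.29 -0.52  0.07] q [ 0.1   0.02  2.21  0.    0.91 -0.12] zax [ 0.002  0.002 -1.   ]
```

View pics/d.png

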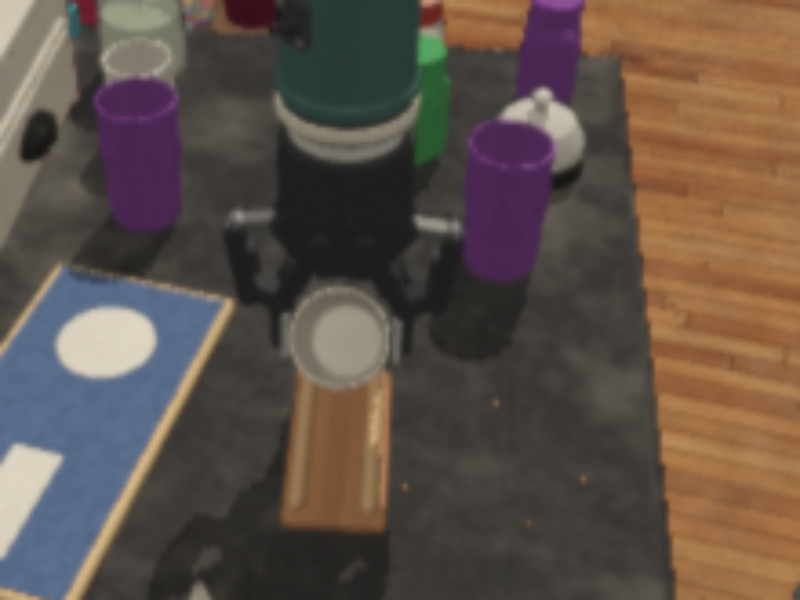

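Call:
carry_out --series "-0.0017 0.0077 -0.0055 0;-0.0017 0.0077 -0.0055 0;-0.0013 0.006 -0.0073 0;-0.0013 0.006 -0.0073 0;-0.0009 0.004 -0.0087 0;-0.0009 0.004 -0.0087 0;0 0 0 0;0 0 0 0"

```text
time: 8.15
tool_pos: [0.4441, 0.1047, 0.0398]
tcp_rot: [-1.967, -2.449, -0.002]
wrist_force: [-1.5, 2.9, 17.2]
width: 0.69
grip_force: 33.3
```

```bash
python3 - <<'E'
from h import *
st()
im,P=cloud("side")
d=np.array([-.216,.976]);e=np.array([.976,.216]);c=np.array([.4475,.087])
q=P[P[...,2]>.028];u=(q[:,:2]-c)@d;v=(q[:,:2]-c)@e
m=(abs(v)<.026)&(abs(u)<.1);
for a in np.arange(-.09,.09,.012):
    k=m&(abs(u-a)<.006)
    if k.sum()>3: print(round(a,3),k.sum(),np.percentile(q[k,2],[5,50,95]).round(3))
cv2.imwrite("pics/e.png",cv2.resize(im[120:285,180:400],(800,600)))
E
```

```text
t 8.15 tcp [0.4441 0.1047 0.0398] yaw 12.5 w 0.69 g 33.3 F [-1.5  2.9 17.2] tq [0.37 0.3  0.1 ] q [ 0.18  0.08  2.24  0.    0.82 -0.04] zax [ 0.001  0.001 -1.   ]
-0.042 12 [0.412 0.416 0.417]
-0.03 163 [0.407 0.414 0.418]
-0.018 86 [0.406 0.412 0.414]
-0.006 98 [0.067 0.412 0.414]
0.006 183 [0.064 0.406 0.414]
0.018 206 [0.058 0.076 0.414]
0.03 499 [0.061 0.118 0.414]
0.042 874 [0.066 0.238 0.413]
0.054 1434 [0.165 0.25  0.315]
0.066 165 [0.405 0.415 0.418]
0.078 1446 [0.34  0.385 0.412]
```

View pics/e.png

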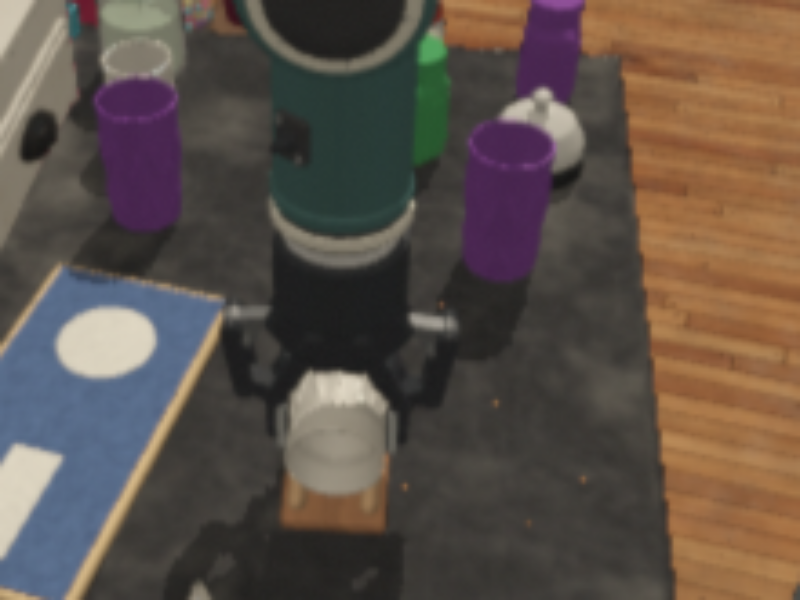

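Call:
carry_out --series "0 0 0 0;0 0 0 0;0 0 0 0;0 0 0 0;0 0 0.02 0;0 0 0.05 0;0.0055 -0.025 0.05 0;0.006 -0.027 0.03 0;0.01 -0.05 0.02 0;0.01 -0.05 0 0;0 0 0 0" --jaw 1

```text
time: 9.57
tool_pos: [0.4753, -0.0511, 0.2087]
tcp_rot: [1.972, 2.444, -0.0]
wrist_force: [-0.8, 1.3, -0.7]
width: 0.999
grip_force: 0.0
```

```bash
python3 - <<'E'
from h import *
st()
for n in("side","top"):
    im,P=cloud(n)
    d=np.array([-.216,.976]);e=np.array([.976,.216]);c=np.array([.4475,.087])
    q=P[(P[...,2]>.03)&(P[...,2]<.09)];u=(q[:,:2]-c)@d;v=(q[:,:2]-c)@e
    m=(abs(v)<.035)&(abs(u)<.08);print(n,m.sum())
    if m.sum()>20: print([np.round(x,1) for x in cv2.minAreaRect(q[m,:2].astype(np.float32)*1000)],"u",np.percentile(u[m],[1,99]).round(3),"v",np.percentile(v[m],[2,98]).round(3))
    for a in np.arange(-.07,.07,.015):
        k=m&(abs(u-a)<.006)
        if k.sum()>3: print(round(a,3),k.sum(),np.percentile(q[k,2],[50,98]).round(3),np.percentile(v[k],[2,98]).round(3))
E
```

```text
t 9.57 tcp [ 0.4753 -0.0511  0.2087] yaw 12.2 w 0.999 g 0.0 F [-0.8  1.3 -0.7] tq [-0.02 -0.04 -0.04] q [-0.16 -0.09  2.05 -0.    1.17 -0.37] zax [ 0.001 -0.001 -1.   ]
side 851
[array([448.6,  80.6]), array([ 59.4, 109.4]), np.float64(11.8)] u [-0.059  0.046] v [-0.028  0.028]
-0.055 61 [0.066 0.07 ] [-0.025  0.023]
-0.04 82 [0.066 0.071] [-0.028  0.027]
-0.025 81 [0.068 0.072] [-0.026  0.026]
-0.01 81 [0.069 0.075] [-0.026  0.027]
0.005 94 [0.07  0.075] [-0.029  0.029]
0.02 118 [0.071 0.077] [-0.028  0.027]
0.035 128 [0.07  0.078] [-0.028  0.027]
0.05 30 [0.045 0.076] [-0.029  0.03 ]
top 564
[array([447. ,  90.2]), array([59.1, 81.9]), np.float64(11.7)] u [-0.036  0.043] v [-0.028  0.028]
-0.04 10 [0.066 0.071] [0.006 0.023]
-0.025 67 [0.066 0.073] [-0.022  0.026]
-0.01 91 [0.067 0.073] [-0.027  0.029]
0.005 90 [0.069 0.079] [-0.029  0.028]
0.02 93 [0.07  0.078] [-0.028  0.028]
0.035 94 [0.072 0.08 ] [-0.027  0.028]
```

Call:
carry_out --series "-0.01 0.05 -0.02 0;-0.0096 0.051 -0.04 0;0 0 -0.04 0;0 0 -0.04 0;0 0 -0.03 0;0 0 0 0;0 0 0 0"

```text
time: 10.55
tool_pos: [0.456, 0.0512, 0.0409]
tcp_rot: [1.965, 2.451, 0.001]
wrist_force: [0.7, -0.1, -0.2]
width: 1.001
grip_force: 0.0
```

Call:
carry_out --series "0 0 0 0;0 0 0 0;0 0 0 0;0 0 0 0;0 0 0 0" --jaw -1 --grip_force 20

```text
time: 11.18
tool_pos: [0.456, 0.0502, 0.0417]
tcp_rot: [1.967, 2.449, 0.0]
wrist_force: [-3.1, -0.3, 8.1]
width: 0.665
grip_force: 19.7
```

Call:
carry_out --series "0 0 0.01 0;0 0 0.02 0;0 0 0.03 0;0 0 0.04 0;0 0 0.04 0;0 0 0 0;0 0 0 0"

```text
time: 12.05
tool_pos: [0.455, 0.0503, 0.1796]
tcp_rot: [-1.967, -2.449, 0.001]
wrist_force: [-0.3, 0.2, -2.2]
width: 0.664
grip_force: 22.0
```

```bash
python3 - <<'E'
from h import *
st()
im,P=cloud("side");np.save("s3.npy",P);cv2.imwrite("pics/f.png",cv2.resize(im[90:255,180:400],(800,600)))
E
```

```text
t 12.05 tcp [0.455  0.0503 0.1796] yaw 12.5 w 0.664 g 22.0 F [-0.3  0.2 -2.2] tq [-0.05  0.07  0.04] q [ 0.06 -0.1   2.12 -0.    1.12 -0.16] zax [-0.001 -0.    -1.   ]
```

View pics/f.png

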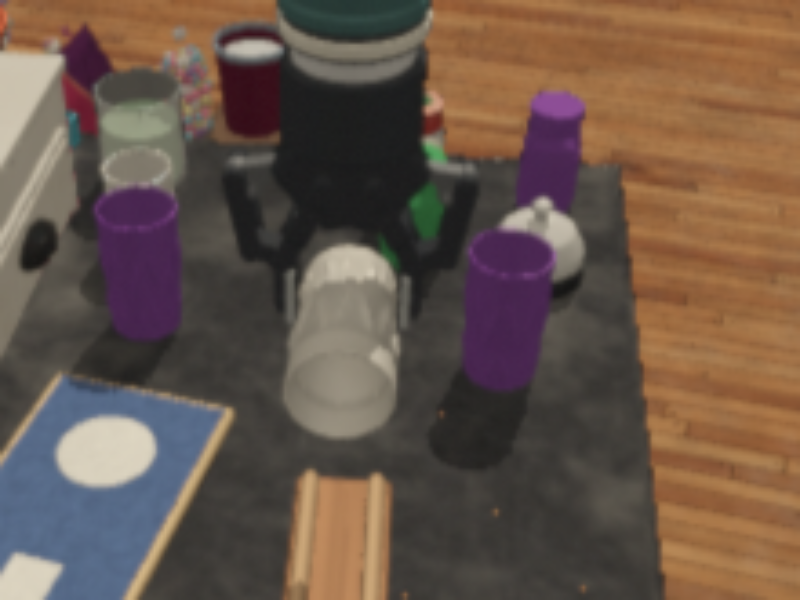

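```bash
cat >> h.py <<'E'
d=np.array([-.216,.976]);e=np.array([.976,.216])
def prof(P,c,lo=.02,hi=.22,vm=.012):
    q=P[(P[...,2]>lo)&(P[...,2]<hi)];u=(q[:,:2]-c)@d;v=(q[:,:2]-c)@e
    for a in np.arange(-.06,.13,.01):
        k=(abs(v)<vm)&(abs(u-a)<.005)
        if k.sum()>2: print(round(a,3),k.sum(),"z",np.percentile(q[k,2],[2,50,98]).round(3))
E
python3 - <<'E'
from h import *
s=bot.read_state();st();prof(np.load("s3.npy"),s["tool_pos"][:2])
print(); im,P=cloud("side"); prof(P,s["tool_pos"][:2])
E
```

```text
t 12.1 tcp [0.4544 0.0503 0.1787] yaw 12.5 w 0.665 g 22.0 F [-0.9  0.2 -2. ] tq [-0.08 -0.02  0.05] q [ 0.06 -0.1   2.12 -0.    1.12 -0.16] zax [-0.002 -0.    -1.   ]
-0.02 21 z [0.204 0.205 0.207]
-0.01 26 z [0.205 0.207 0.208]
0.0 33 z [0.206 0.207 0.209]
0.01 32 z [0.205 0.208 0.209]
0.02 57 z [0.156 0.207 0.21 ]
0.03 66 z [0.156 0.184 0.212]
0.04 76 z [0.156 0.16  0.212]
0.05 75 z [0.157 0.162 0.213]
0.06 82 z [0.155 0.16  0.213]
0.07 76 z [0.156 0.185 0.214]
0.08 80 z [0.155 0.159 0.214]

-0.02 22 z [0.203 0.205 0.206]
-0.01 22 z [0.204 0.205 0.207]
0.0 35 z [0.205 0.206 0.208]
0.01 31 z [0.185 0.207 0.208]
0.02 54 z [0.155 0.206 0.21 ]
0.03 68 z [0.155 0.16  0.21 ]
0.04 76 z [0.156 0.159 0.212]
0.05 74 z [0.156 0.184 0.212]
0.06 79 z [0.155 0.208 0.212]
0.07 81 z [0.155 0.159 0.213]
0.08 82 z [0.154 0.158 0.213]
```

```bash
python3 - <<'E'
import numpy as np,cv2
for n in("top0","side0"):
    P=np.load(n+".npy");q=P[(np.hypot(P[...,0]-.38,P[...,1]+.115)<.06)&(P[...,2]>.095)&(P[...,2]<.12)]
    print(cv2.minEnclosingCircle(q[:,:2].astype(np.float32)*1000))
E
```

```text
((384.906005859375, -129.4298553466797), 29.771928787231445)
((384.6499328613281, -129.17018127441406), 31.62964630126953)
```

Call:
carry_out --series "0.007 -0.03 0 0;0.009 -0.042 0 0;0.0084 -0.038 0 0;0 0 -0.045 0;0 0 -0.045 0;0 0 -0.03 0;0 0 -0.014 0;0 0 0 0;0 0 0 0"

```text
time: 13.28
tool_pos: [0.4812, -0.0597, 0.0472]
tcp_rot: [1.965, 2.449, 0.001]
wrist_force: [0.3, 0.1, -1.4]
width: 0.66
grip_force: 22.2
```

```bash
python3 - <<'E'
from h import *
s=bot.read_state();st()
im,P=cloud("side"); prof(P,s["tool_pos"][:2],.004,.1)
E
```

```text
t 13.28 tcp [ 0.4812 -0.0597  0.0472] yaw 12.5 w 0.66 g 22.2 F [ 0.3  0.1 -1.4] tq [-0.01 -0.03  0.01] q [-0.17  0.12  2.18 -0.    0.84 -0.39] zax [ 0.002 -0.    -1.   ]
-0.02 16 z [0.07  0.073 0.075]
-0.01 24 z [0.071 0.074 0.076]
0.0 18 z [0.072 0.075 0.076]
0.01 23 z [0.073 0.076 0.077]
0.02 30 z [0.024 0.076 0.078]
0.03 44 z [0.023 0.028 0.08 ]
0.04 53 z [0.024 0.076 0.08 ]
0.05 49 z [0.023 0.027 0.08 ]
0.06 55 z [0.023 0.028 0.08 ]
0.07 57 z [0.023 0.026 0.081]
0.08 52 z [0.022 0.026 0.082]
0.09 25 z [0.008 0.011 0.018]
0.1 28 z [0.009 0.011 0.013]
0.11 30 z [0.009 0.011 0.013]
0.12 31 z [0.008 0.011 0.013]
```

Call:
carry_out --series "0 0 -0.005 0;-0.0022 0.01 0 0;-0.0006 0.003 0 0;0 0 0 0"

```text
time: 13.82
tool_pos: [0.4772, -0.0462, 0.0412]
tcp_rot: [1.966, 2.451, 0.0]
wrist_force: [-0.6, -0.4, -1.5]
width: 0.662
grip_force: 22.2
```

Call:
carry_out --series "-0.0008 0.0035 0.0055 0;-0.001 0.0044 0.0105 0;-0.0014 0.0062 0.0095 0;-0.0016 0.0073 0.009 0;0 0 0 0"

```text
time: 14.45
tool_pos: [0.4732, -0.0247, 0.0769]
tcp_rot: [1.964, 2.449, 0.002]
wrist_force: [0.2, 0.5, -1.8]
width: 0.667
grip_force: 22.2
```

```bash
python3 - <<'E'
from h import *
s=bot.read_state();st()
im,P=cloud("side"); prof(P,s["tool_pos"][:2],.004,.13)
E
```

```text
t 14.45 tcp [ 0.4732 -0.0247  0.0769] yaw 12.5 w 0.667 g 22.2 F [ 0.2  0.5 -1.8] tq [-0.01 -0.02  0.01] q [-0.1   0.06  2.18  0.    0.9  -0.32] zax [ 0.002 -0.    -1.   ]
-0.02 19 z [0.1   0.103 0.104]
-0.01 21 z [0.102 0.103 0.106]
0.0 24 z [0.103 0.105 0.106]
0.01 24 z [0.102 0.105 0.107]
0.02 32 z [0.053 0.105 0.107]
0.03 51 z [0.053 0.058 0.109]
0.04 59 z [0.054 0.105 0.11 ]
0.05 70 z [0.009 0.056 0.11 ]
0.06 88 z [0.009 0.055 0.11 ]
0.07 91 z [0.009 0.054 0.111]
0.08 84 z [0.009 0.055 0.111]
0.09 39 z [0.008 0.011 0.055]
0.1 29 z [0.008 0.01  0.013]
0.11 33 z [0.008 0.01  0.013]
0.12 35 z [0.009 0.01  0.013]
```

Call:
carry_out --series "0.0024 -0.0107 0 0;0.0024 -0.0107 -0.01 0;0 0 -0.015 0;0 0 -0.0105 0;0 0 0 0;-0.0006 0.003 0 0;-0.0006 0.003 0 0;0 0 0 0"

```text
time: 15.5
tool_pos: [0.4761, -0.0402, 0.0404]
tcp_rot: [1.966, 2.45, 0.0]
wrist_force: [-0.3, 0.5, -2.2]
width: 0.665
grip_force: 22.2
```

Call:
carry_out --series "-0.0006 0.003 0 0;0 0 0 0"

```text
time: 15.75
tool_pos: [0.4754, -0.0374, 0.0402]
tcp_rot: [1.966, 2.45, 0.0]
wrist_force: [0.2, 0.2, -2.0]
width: 0.661
grip_force: 22.2
```

```bash
python3 - <<'E'
from h import *
s=bot.read_state();st()
im,P=cloud("side"); prof(P,s["tool_pos"][:2],.004,.13)
cv2.imwrite("pics/g.png",cv2.resize(im[120:285,180:400],(800,600)))
E
```

```text
t 15.75 tcp [ 0.4754 -0.0374  0.0402] yaw 12.5 w 0.661 g 22.2 F [ 0.2  0.2 -2. ] tq [-0.1  -0.06  0.06] q [-0.13  0.12  2.2   0.    0.82 -0.35] zax [ 0. -0. -1.]
-0.02 20 z [0.063 0.067 0.069]
-0.01 20 z [0.065 0.067 0.069]
0.0 20 z [0.066 0.068 0.07 ]
0.01 101 z [0.067 0.108 0.129]
0.02 33 z [0.018 0.07  0.13 ]
0.03 52 z [0.018 0.069 0.073]
0.04 49 z [0.017 0.02  0.072]
0.05 58 z [0.016 0.07  0.074]
0.06 53 z [0.017 0.022 0.075]
0.07 60 z [0.017 0.022 0.075]
0.08 73 z [0.008 0.018 0.076]
0.09 31 z [0.008 0.011 0.017]
0.1 32 z [0.009 0.011 0.013]
0.11 31 z [0.007 0.011 0.013]
0.12 33 z [0.008 0.011 0.012]
```

View pics/g.png

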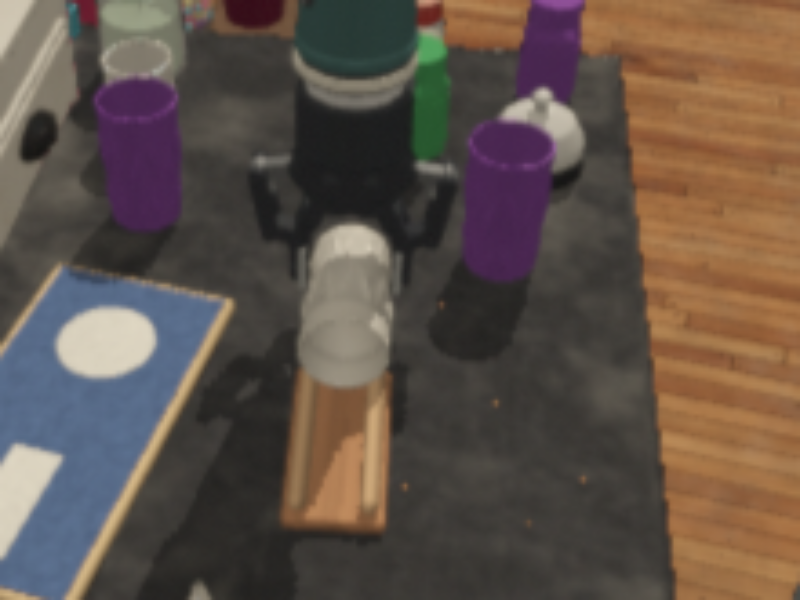

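Call:
carry_out --series "0 0 0.005 0;0.0033 -0.015 0 0;0.0034 -0.0153 0 0;0 0 -0.010 0;0 0 -0.007 0;0 0 0 0;0 0 0 0"

```text
time: 16.68
tool_pos: [0.4818, -0.0677, 0.0276]
tcp_rot: [-1.966, -2.449, 0.001]
wrist_force: [0.1, 0.1, -0.9]
width: 0.659
grip_force: 22.4
```

```bash
python3 - <<'E'
from h import *
s=bot.read_state();st()
im,P=cloud("side"); prof(P,s["tool_pos"][:2],.003,.13)
E
```

```text
t 16.68 tcp [ 0.4818 -0.0677  0.0276] yaw 12.5 w 0.659 g 22.4 F [ 0.1  0.1 -0.9] tq [-0.11  0.02 -0.01] q [-0.19  0.16  2.18  0.    0.8  -0.41] zax [-0.001  0.    -1.   ]
-0.02 17 z [0.05  0.053 0.055]
-0.01 16 z [0.052 0.054 0.056]
0.0 20 z [0.052 0.056 0.058]
0.01 120 z [0.054 0.101 0.123]
0.02 43 z [0.005 0.058 0.12 ]
0.03 43 z [0.005 0.009 0.06 ]
0.04 47 z [0.005 0.01  0.061]
0.05 50 z [0.005 0.008 0.062]
0.06 51 z [0.004 0.059 0.062]
0.07 51 z [0.005 0.058 0.063]
0.08 52 z [0.004 0.008 0.063]
0.09 4 z [0.009 0.01  0.01 ]
0.1 28 z [0.009 0.01  0.012]
0.11 27 z [0.009 0.011 0.012]
0.12 31 z [0.009 0.011 0.013]
```

Call:
carry_out --series "-0.0011 0.005 0 0;-0.0013 0.0057 0 0;0 0 0 0"

```text
time: 17.1
tool_pos: [0.4808, -0.0586, 0.029]
tcp_rot: [1.961, 2.449, -0.002]
wrist_force: [0.2, -8.7, 0.2]
width: 0.66
grip_force: 22.7
```

Call:
carry_out --series "-0.0006 0.0025 0.003 0;-0.0008 0.0035 0.007 0;-0.0009 0.0042 0.0085 0;0 0 0 0"

```text
time: 17.6
tool_pos: [0.4792, -0.0482, 0.0482]
tcp_rot: [1.961, 2.448, 0.0]
wrist_force: [0.9, -7.0, 1.6]
width: 0.662
grip_force: 26.4
```

```bash
python3 - <<'E'
from h import *
s=bot.read_state();st()
im,P=cloud("side"); prof(P,s["tool_pos"][:2],.003,.13)
E
```

```text
t 17.6 tcp [ 0.4792 -0.0482  0.0482] yaw 12.6 w 0.662 g 26.4 F [ 0.9 -7.   1.6] tq [-1.28 -0.14  0.03] q [-0.15  0.11  2.19 -0.    0.84 -0.37] zax [ 0.004 -0.003 -1.   ]
-0.02 4 z [0.078 0.08  0.081]
-0.01 27 z [0.076 0.08  0.084]
0.0 31 z [0.075 0.077 0.08 ]
0.01 99 z [0.073 0.113 0.129]
0.02 33 z [0.071 0.074 0.096]
0.03 32 z [0.068 0.071 0.074]
0.04 49 z [0.013 0.068 0.072]
0.05 74 z [0.01  0.015 0.07 ]
0.06 72 z [0.006 0.062 0.067]
0.07 50 z [0.005 0.062 0.065]
0.08 67 z [0.009 0.059 0.064]
0.09 38 z [0.008 0.011 0.062]
0.1 28 z [0.009 0.01  0.013]
0.11 29 z [0.009 0.01  0.012]
0.12 31 z [0.008 0.01  0.013]
```

Call:
carry_out --series "-0.0017 0.0077 0.0085 0;-0.0017 0.0077 0.0085 0;-0.0021 0.0096 0.0064 0;-0.0021 0.0096 0.0064 0;0 0 0 0"

```text
time: 18.27
tool_pos: [0.472, -0.013, 0.0784]
tcp_rot: [1.961, 2.448, 0.002]
wrist_force: [1.9, -5.7, 4.9]
width: 0.659
grip_force: 37.3
```

```bash
python3 - <<'E'
from h import *
s=bot.read_state();st()
im,P=cloud("side"); prof(P,s["tool_pos"][:2],.003,.16)
E
```

```text
t 18.27 tcp [ 0.472  -0.013   0.0784] yaw 12.6 w 0.659 g 37.3 F [ 1.9 -5.7  4.9] tq [-1.18 -0.19 -0.01] q [-0.08  0.05  2.19 -0.    0.9  -0.3 ] zax [ 0.005 -0.003 -1.   ]
0.0 41 z [0.11  0.118 0.12 ]
0.01 129 z [0.104 0.14  0.158]
0.02 65 z [0.093 0.1   0.143]
0.03 65 z [0.082 0.089 0.097]
0.04 78 z [0.01  0.078 0.087]
0.05 88 z [0.009 0.067 0.075]
0.06 101 z [0.009 0.056 0.067]
0.07 83 z [0.009 0.046 0.055]
0.08 32 z [0.009 0.011 0.013]
0.09 34 z [0.008 0.01  0.012]
0.1 36 z [0.008 0.01  0.013]
0.11 33 z [0.009 0.01  0.012]
0.12 34 z [0.008 0.01  0.013]
```

Call:
carry_out --series "-0.0024 0.0109 0.0036 0;-0.0024 0.0109 0.0036 0;-0.002 0.009 0.001 0;0 0 0 0;0 0 0.02 0;0 0 0.02 0;0.009 -0.04 0 0;0.0095 -0.043 0 0;0 0 0 0"

```text
time: 19.45
tool_pos: [0.4817, -0.0661, 0.1243]
tcp_rot: [-1.97, -2.447, 0.0]
wrist_force: [-0.4, 0.7, -2.2]
width: 0.663
grip_force: 45.0
```

```bash
python3 - <<'E'
from h import *
s=bot.read_state();st()
im,P=cloud("side"); prof(P,s["tool_pos"][:2],.003,.2)
E
```

```text
t 19.45 tcp [ 0.4817 -0.0661  0.1243] yaw 12.3 w 0.663 g 45.0 F [-0.4  0.7 -2.2] tq [0.02 0.01 0.02] q [-0.19  0.02  2.12  0.    1.   -0.4 ] zax [-0.  0. -1.]
-0.03 16 z [0.149 0.151 0.152]
-0.02 10 z [0.153 0.154 0.155]
-0.01 10 z [0.156 0.157 0.158]
0.0 10 z [0.159 0.16  0.162]
0.01 82 z [0.158 0.189 0.199]
0.02 112 z [0.133 0.149 0.163]
0.03 114 z [0.105 0.124 0.141]
0.04 111 z [0.082 0.097 0.114]
0.05 76 z [0.034 0.075 0.087]
0.09 6 z [0.008 0.01  0.011]
0.1 29 z [0.009 0.01  0.013]
0.11 30 z [0.008 0.011 0.012]
0.12 30 z [0.008 0.011 0.012]
```

Call:
carry_out --series "0 0 -0.02 0;0 0 -0.015 0;0 0 -0.005 0;0 0 0 0"

```text
time: 20.0
tool_pos: [0.481, -0.064, 0.0841]
tcp_rot: [-1.965, -2.449, 0.001]
wrist_force: [-0.1, 0.4, -1.9]
width: 0.664
grip_force: 45.0
```

Call:
carry_out --series "-0.0005 0.002 -0.004 0;-0.001 0.0045 -0.001 0;-0.0012 0.006 -0.001 0;-0.0012 0.006 -0.001 0;-0.001 0.005 -0.002 0;-0.001 0.005 -0.002 0;0 0 0 0"

```text
time: 20.88
tool_pos: [0.4763, -0.0366, 0.076]
tcp_rot: [1.964, 2.45, -0.002]
wrist_force: [-5.5, -2.5, 13.4]
width: 0.666
grip_force: 48.8
```

```bash
python3 - <<'E'
from h import *
s=bot.read_state();st()
im,P=cloud("side"); prof(P,s["tool_pos"][:2],.003,.2)
E
```

```text
t 20.88 tcp [ 0.4763 -0.0366  0.076 ] yaw 12.6 w 0.666 g 48.8 F [-5.5 -2.5 13.4] tq [-0.79  1.27 -0.02] q [-0.13  0.07  2.17 -0.    0.9  -0.35] zax [ 0.001 -0.002 -1.   ]
-0.03 10 z [0.103 0.106 0.107]
-0.02 20 z [0.106 0.107 0.108]
-0.01 16 z [0.107 0.109 0.11 ]
0.0 18 z [0.11  0.111 0.113]
0.01 133 z [0.113 0.15  0.173]
0.02 130 z [0.085 0.107 0.17 ]
0.03 145 z [0.05  0.075 0.194]
0.04 166 z [0.014 0.04  0.2  ]
0.05 12 z [0.015 0.021 0.028]
0.06 7 z [0.009 0.009 0.011]
0.07 30 z [0.009 0.01  0.012]
0.08 28 z [0.009 0.011 0.013]
0.09 29 z [0.009 0.01  0.013]
0.1 33 z [0.008 0.01  0.012]
0.11 32 z [0.008 0.01  0.014]
0.12 32 z [0.008 0.011 0.012]
```

Call:
carry_out --series "-0.0011 0.005 -0.0015 0;-0.0011 0.005 -0.0015 0;-0.0011 0.005 -0.0015 0;0 0 -0.001 0;0 0 0 0"

```text
time: 21.55
tool_pos: [0.4732, -0.0211, 0.0714]
tcp_rot: [1.965, 2.45, -0.0]
wrist_force: [-9.0, 0.2, 20.9]
width: 0.663
grip_force: 52.6
```

```bash
python3 - <<'E'
from h import *
s=bot.read_state();st()
im,P=cloud("side"); prof(P,s["tool_pos"][:2],.003,.2)
E
```

```text
t 21.55 tcp [ 0.4732 -0.0211  0.0714] yaw 12.5 w 0.663 g 52.6 F [-9.   0.2 20.9] tq [-0.36  1.66 -0.1 ] q [-0.1   0.07  2.19 -0.    0.89 -0.31] zax [ 0.001 -0.001 -1.   ]
-0.02 22 z [0.105 0.107 0.109]
-0.01 25 z [0.105 0.106 0.108]
0.0 23 z [0.105 0.107 0.109]
0.01 139 z [0.105 0.145 0.168]
0.02 62 z [0.084 0.108 0.164]
0.03 336 z [0.006 0.058 0.194]
0.04 34 z [0.188 0.194 0.2  ]
0.05 24 z [0.008 0.011 0.013]
0.06 28 z [0.01  0.011 0.013]
0.07 32 z [0.008 0.01  0.012]
0.08 30 z [0.009 0.011 0.013]
0.09 32 z [0.009 0.011 0.012]
0.1 31 z [0.009 0.011 0.012]
0.11 36 z [0.009 0.011 0.014]
0.12 33 z [0.008 0.011 0.012]
```

Call:
carry_out --series "0 0 0.01 0;0 0 0.025 0;0 0 0.025 0;0.03 0.014 0 0;0.04 0.018 0 0;0.04 0.018 0 0;0.03 0.014 0 0;0.0133 0.0061 0 0;0 0 0 0;0 0 0 0"

```text
time: 22.85
tool_pos: [0.6242, 0.0486, 0.1276]
tcp_rot: [-1.966, -2.449, 0.002]
wrist_force: [-0.4, 0.2, -2.2]
width: 0.662
grip_force: 49.8
```

```bash
python3 - <<'E'
from h import *
s=bot.read_state();st();c=s["tool_pos"][:2]
for n in("side","top"):
    im,P=cloud(n)
    for lo,hi in((.05,.09),(.15,.19)):
        q=P[(P[...,2]>lo)&(P[...,2]<hi)&(np.hypot(P[...,0]-c[0],P[...,1]-c[1])<.045)]
        u=(q[:,:2]-c)@d;v=(q[:,:2]-c)@e;k=abs(v)<(.03 if lo<.1 else .024)
        if k.sum()>20:print(n,lo,k.sum(),"u",np.percentile(u[k],[2,98]).round(3),"v",np.percentile(v[k],[2,98]).round(3),"z",np.percentile(q[k,2],[2,50,98]).round(3))
    prof(P,c,.1,.19) if n=="side" else 0
    np.save("m_"+n+".npy",P)
E
```

```text
t 22.85 tcp [0.6242 0.0486 0.1276] yaw 12.5 w 0.662 g 49.8 F [-0.4  0.2 -2.2] tq [ 0.03 -0.03 -0.01] q [ 0.04  0.27  1.82 -0.    1.05 -0.18] zax [-0.002 -0.    -1.   ]
side 0.05 248 u [0.012 0.034] v [-0.029  0.023] z [0.059 0.075 0.089]
side 0.15 352 u [-0.019  0.027] v [-0.023  0.022] z [0.151 0.163 0.189]
-0.02 19 z [0.161 0.162 0.164]
-0.01 26 z [0.16  0.162 0.164]
0.0 25 z [0.162 0.163 0.164]
0.01 42 z [0.162 0.164 0.19 ]
0.02 63 z [0.13  0.162 0.166]
0.03 214 z [0.101 0.128 0.161]
```

Call:
carry_out --series "0.002 -0.003 -0.015 0;0 0 -0.013 0;0 0 -0.007 0;0 0 -0.003 0;0 0 -0.002 0;0 0 0 0"

```text
time: 23.7
tool_pos: [0.6279, 0.0461, 0.0883]
tcp_rot: [1.966, 2.45, 0.0]
wrist_force: [-1.1, -0.5, -2.8]
width: 0.663
grip_force: 49.8
```

Call:
carry_out --series "0 0 -0.002 0;0 0 -0.001 0;0 0 0 0"

```text
time: 24.08
tool_pos: [0.6275, 0.046, 0.0851]
tcp_rot: [-1.967, -2.45, 0.0]
wrist_force: [-0.6, 0.5, -2.0]
width: 0.665
grip_force: 49.8
```

Call:
carry_out --series "0 0 -0.001 0;0 0 -0.001 0;0 0 0 0"

```text
time: 24.45
tool_pos: [0.6278, 0.0462, 0.0842]
tcp_rot: [1.967, 2.45, 0.001]
wrist_force: [-1.8, 1.7, 5.1]
width: 0.662
grip_force: 50.7
```

Call:
carry_out --series "0 0 0 0;0 0 0 0;0 0 0 0;0 0 0 0;0 0 0.03 0;0 0 0.05 0;0 0 0.05 0;0 0 0.04 0;-0.012 -0.04 0 0;-0.015 -0.05 0 0;-0.018 -0.055 0 0;-0.018 -0.055 0 0;-0.018 -0.055 0 0;-0.018 -0.055 0 0;-0.016 -0.045 0 0;-0.0117 -0.0242 0 0;0 0 0 0" --jaw 1

```text
time: 26.58
tool_pos: [0.5, -0.335, 0.2529]
tcp_rot: [-1.971, -2.446, 0.0]
wrist_force: [-0.2, 0.9, -0.4]
width: 1.0
grip_force: 0.0
```

```bash
python3 - <<'E'
from h import *
st()
for n in("side","top"):
    im,P=cloud(n)
    if n=="top": cv2.imwrite("pics/i.png",cv2.resize(im[110:290,120:420],(800,480)))
    for nm,c,lo,hi in(("beaker",(.6265,.049),.113,.135),("jar",(.501,-.333),.09,.11),("wall",(.6265,.049),.02,.11)):
        q=P[(P[...,2]>lo)&(P[...,2]<hi)&(np.hypot(P[...,0]-c[0],P[...,1]-c[1])<.05)]
        if len(q)>10: print(n,nm,len(q),np.round(cv2.minEnclosingCircle(q[:,:2].astype(np.float32)*1000),1).tolist() if 0 else cv2.minEnclosingCircle(q[:,:2].astype(np.float32)*1000),q[:,2].min().round(3),q[:,2].max().round(3))
E
```

```text
t 26.57 tcp [ 0.5    -0.335   0.2529] yaw 12.3 w 1.0 g 0.0 F [-0.2  0.9 -0.4] tq [0.02 0.01 0.02] q [-0.63  0.12  1.76 -0.    1.26 -0.85] zax [-0. -0. -1.]
side beaker 300 ((624.2823486328125, 52.50050735473633), 27.297021865844727) 0.113 0.121
side jar 113 ((501.31866455078125, -334.1264953613281), 23.943790435791016) 0.09 0.101
side wall 695 ((624.2510986328125, 53.409996032714844), 30.238924026489258) 0.02 0.109
top beaker 298 ((624.8003540039062, 50.47955322265625), 26.753341674804688) 0.113 0.125
top jar 221 ((500.7178649902344, -333.9103698730469), 22.820056915283203) 0.09 0.103
top wall 119 ((624.1619262695312, 50.05104064941406), 30.00600242614746) 0.021 0.11
```

View pics/i.png

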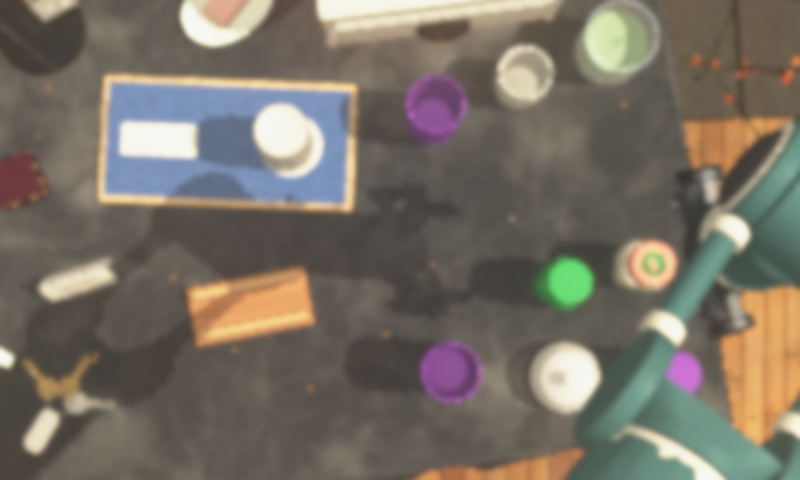

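Call:
carry_out --series "0.001 0.001 -0.05 0;0 0 -0.055 0;0 0 -0.05 0;0 0 -0.034 0;0 0 0 0"

```text
time: 27.3
tool_pos: [0.5, -0.329, 0.0606]
tcp_rot: [-1.96, -2.445, 0.0]
wrist_force: [-0.3, -0.6, 0.3]
width: 0.999
grip_force: 0.0
```

Call:
carry_out --series "0 0 0 0;0 0 0 0;0 0 0 0;0 0 0 0;0 0 0 0;0 0 0 0" --jaw -1 --grip_force 40

```text
time: 28.05
tool_pos: [0.5037, -0.3333, 0.0671]
tcp_rot: [1.964, 2.446, 0.001]
wrist_force: [-0.3, 0.9, 6.2]
width: 0.565
grip_force: 41.1
```

Call:
carry_out --series "0 0 0.015 0;0 0 0.04 0;0 0 0.05 0;0 0 0.055 0;0 0 0.02 0;0 0 0 0;0 0 0 0"

```text
time: 28.92
tool_pos: [0.5007, -0.3313, 0.2416]
tcp_rot: [-1.964, -2.447, 0.0]
wrist_force: [-0.2, -0.0, -1.4]
width: 0.568
grip_force: 41.7
```

```bash
python3 - <<'E'
from h import *
st();s=bot.read_state();c=s["tool_pos"][:2]
for n in("side","top"):
    im,P=cloud(n);np.save("j_"+n+".npy",P)
    q=P[(P[...,2]>.17)&(P[...,2]<.24)&(np.hypot(P[...,0]-c[0],P[...,1]-c[1])<.05)]
    print(n,len(q))
    q=P[(P[...,2]>.19)&(P[...,2]<.225)&(np.hypot(P[...,0]-c[0],P[...,1]-c[1])<.03)]
    if len(q)>5:print(cv2.minEnclosingCircle(q[:,:2].astype(np.float32)*1000),q[:,2].min(),q[:,2].max())
E
```

```text
t 28.93 tcp [ 0.5007 -0.3313  0.2416] yaw 12.5 w 0.568 g 41.7 F [-0.2 -0.  -1.4] tq [-0.03 -0.04  0.01] q [-0.63  0.13  1.77 -0.    1.25 -0.84] zax [-0.003  0.002 -1.   ]
side 402
((497.013671875, -328.152099609375), 27.50895118713379) 0.1900944865994184 0.22498561424345304
top 107
((498.19903564453125, -319.8201904296875), 23.587677001953125) 0.1901584701715373 0.22476918573143578
```

Call:
carry_out --series "0.007 0.022 0 0;0.0133 0.0415 0 0;0.0154 0.048 0 0;0.0154 0.048 0 0;0.0154 0.048 0 0;0.0154 0.048 0 0;0.0154 0.048 0 0;0.0133 0.0415 0 0;0.0085 0.028 0 0;0.0042 0.0125 0 0;0 0 0 0;0 0 0 0;0 0 -0.02 0;0 0 -0.01 0;0 0 0 0;0 0 0 0"

```text
time: 31.02
tool_pos: [0.6252, 0.0531, 0.214]
tcp_rot: [-1.967, -2.449, 0.0]
wrist_force: [0.2, 0.3, -1.2]
width: 0.569
grip_force: 41.7
```

```bash
python3 - <<'E'
from h import *
st();s=bot.read_state();c=np.array(s["tool_pos"][:2])
im,P=cloud("side");b=np.array([.6243,.0515])
q0=P[np.hypot(P[...,0]-b[0],P[...,1]-b[1])<.06]
for lo in np.arange(.1,.22,.008):
    q=q0[(q0[:,2]>lo)&(q0[:,2]<lo+.008)];u=(q[:,:2]-b)@d;v=(q[:,:2]-b)@e
    if len(q)>4: print(round(lo,3),len(q),"u",np.percentile(u,[2,98]).round(4),"v",np.percentile(v,[2,98]).round(4))
cv2.imwrite("pics/k.png",cv2.resize(im[90:255,150:370],(800,600)))
E
```

```text
t 31.02 tcp [0.6252 0.0531 0.214 ] yaw 12.5 w 0.569 g 41.7 F [ 0.2  0.3 -1.2] tq [-0.    0.01 -0.02] q [ 0.04  0.2   1.75  0.    1.2  -0.17] zax [-0. -0. -1.]
0.1 65 u [0.0012 0.0274] v [-0.0269  0.0228]
0.108 68 u [0.0007 0.0271] v [-0.0262  0.0243]
0.116 244 u [-0.0179  0.0256] v [-0.0238  0.0237]
0.148 52 u [-0.0016  0.0259] v [-0.0256  0.0213]
0.156 68 u [-0.0049  0.0253] v [-0.0259  0.0214]
0.164 69 u [-0.0031  0.026 ] v [-0.0266  0.0234]
0.172 77 u [-0.0035  0.0264] v [-0.0261  0.024 ]
0.18 76 u [-0.0073  0.0257] v [-0.0257  0.0225]
0.188 83 u [-0.0019  0.0254] v [-0.0249  0.0253]
0.196 69 u [0.0044 0.025 ] v [-0.0231  0.0252]
0.204 92 u [0.0061 0.0256] v [-0.0295  0.0352]
0.212 139 u [0.0012 0.0247] v [-0.0362  0.0361]
```

View pics/k.png

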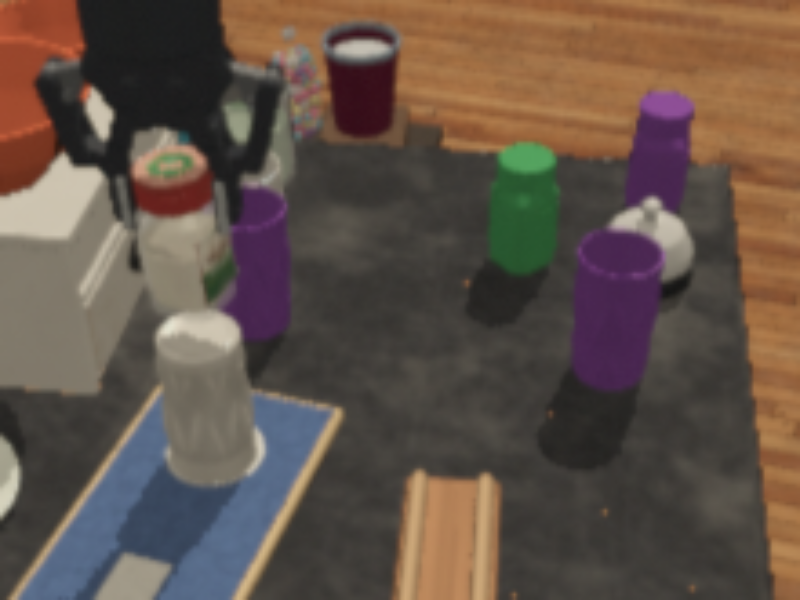

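Call:
carry_out --series "0 -0.002 -0.012 0;0 0 -0.008 0;0 0 -0.004 0;0 0 -0.002 0;0 0 0 0"

```text
time: 31.7
tool_pos: [0.6252, 0.0513, 0.188]
tcp_rot: [-1.967, -2.45, 0.0]
wrist_force: [0.2, 0.3, -0.7]
width: 0.567
grip_force: 41.7
```

Call:
carry_out --series "0 0 -0.001 0;0 0 -0.001 0;0 0 0 0"

```text
time: 32.08
tool_pos: [0.6257, 0.0513, 0.1868]
tcp_rot: [1.966, 2.449, 0.001]
wrist_force: [-0.1, 0.3, 0.6]
width: 0.567
grip_force: 41.9
```

Call:
carry_out --series "0 0 -0.001 0;0 0 0 0;0 0 0 0"

```text
time: 32.45
tool_pos: [0.6261, 0.0513, 0.1866]
tcp_rot: [1.966, 2.448, 0.003]
wrist_force: [-0.3, -0.4, 4.9]
width: 0.563
grip_force: 42.2
```

Call:
carry_out --series "0 0 0 0;0 0 0 0;0 0 0 0;0 0 0 0;0 0 0.02 0;0 0 0.03 0;0 0 0.03 0;0 0 0 0;-0.02 0.03 0 0;-0.03 0.043 0 3.25;-0.03 0.043 0 3.25;-0.03 0.043 -0.03 0;-0.03 0.043 -0.04 0;-0.013 0.0197 -0.03 0;0 0 0 0" --jaw 1

```text
time: 34.33
tool_pos: [0.4703, 0.2707, 0.1638]
tcp_rot: [-1.819, -2.557, 0.01]
wrist_force: [0.4, -1.0, -0.2]
width: 1.001
grip_force: 0.0
```

```bash
python3 - <<'E'
from h import *
st()
im,P=cloud("top")
q=P[(P[...,2]>.2)&(P[...,2]<.23)&(np.hypot(P[...,0]-.6243,P[...,1]-.0515)<.05)]
print("jar",len(q),cv2.minEnclosingCircle(q[:,:2].astype(np.float32)*1000),np.percentile(q[:,2],[2,50,98]))
im,P=cloud("side")
for lo,hi in((.2,.23),(.113,.125)):
    q=P[(P[...,2]>lo)&(P[...,2]<hi)&(np.hypot(P[...,0]-.6243,P[...,1]-.0515)<.05)]
    print(len(q),cv2.minEnclosingCircle(q[:,:2].astype(np.float32)*1000),np.percentile(q[:,2],[2,50,98]))
E
```

```text
t 34.33 tcp [0.4703 0.2707 0.1638] yaw 19.2 w 1.001 g 0.0 F [ 0.4 -1.  -0.2] tq [-0.05  0.02 -0.04] q [0.48 0.09 1.97 0.   1.09 0.14] zax [-0.006 -0.003 -1.   ]
jar 270 ((622.6350708007812, 49.565792083740234), 22.860998153686523) [0.20288519 0.21580578 0.22032345]
28 ((637.7681274414062, 61.4612922668457), 12.907257080078125) [0.20102242 0.21362649 0.21759608]
25 ((640.261962890625, 67.56399536132812), 16.11087989807129) [0.11420054 0.11829829 0.12286967]
```

Call:
carry_out --series "0.0015 0.002 -0.045 0;0 0 -0.045 0;0 0 -0.03 0;0 0 -0.013 0;0 0 0 0;0 0 0 0"

```text
time: 35.17
tool_pos: [0.4772, 0.2733, 0.0362]
tcp_rot: [1.824, 2.556, 0.005]
wrist_force: [0.2, 0.0, -0.1]
width: 1.0
grip_force: 0.0
```

Call:
carry_out --series "0 0 0 0;0 0 0 0;0 0 0 0;0 0 0 0;0 0 0 0;0 0 0 0;0 0 0 0" --jaw -1 --grip_force 20

```text
time: 36.05
tool_pos: [0.4753, 0.2728, 0.0344]
tcp_rot: [-1.825, -2.557, -0.0]
wrist_force: [-1.3, 0.0, 4.3]
width: 0.194
grip_force: 19.6
```

Call:
carry_out --series "0 0 0.01 0;0 0 0.03 0;0 0 0.04 0;0 0 0 0"

```text
time: 36.55
tool_pos: [0.4783, 0.2743, 0.1185]
tcp_rot: [1.822, 2.554, 0.012]
wrist_force: [0.9, 0.2, -0.1]
width: 0.198
grip_force: 18.9
```

```bash
python3 - <<'E'
from h import *
st();s=bot.read_state();c=np.array(s["tool_pos"])
im,P=cloud("side")
q=P[(np.hypot(P[...,0]-c[0],P[...,1]-c[1])<.05)&(P[...,2]>.04)&(P[...,2]<c[2]+.02)];print(len(q),q.mean(0),[np.round(x,1) for x in cv2.minAreaRect(q[:,:2].astype(np.float32)*1000)],np.percentile(q[:,2],[1,99]))
q=P[(np.hypot(P[...,0]-.472,P[...,1]-.273)<.05)&(P[...,2]>.01)&(P[...,2]<.04)];print("left on table",len(q))
E
```

```text
t 36.55 tcp [0.4783 0.2743 0.1185] yaw 19.0 w 0.198 g 18.9 F [ 0.9  0.2 -0.1] tq [-0.02 -0.04  0.01] q [ 0.48  0.14  2.   -0.    0.99  0.14] zax [ 0.007  0.004 -1.   ]
553 [0.47429145 0.28261182 0.11674776] [array([476.1, 278.3]), array([42.2, 75.3]), np.float64(4.8)] [0.0864738  0.13758456]
left on table 0
```

Call:
carry_out --series "0.02 -0.01 0 -5;0.035 -0.018 0 -5;0.04 -0.021 0 -5;0.035 -0.018 0 -4.5;0.0225 -0.012 0 0;0 0 -0.03 0;0 0 -0.02 0;0 0 -0.012 0;0 0 0 0;0 0 0 0"

```text
time: 37.85
tool_pos: [0.6282, 0.1942, 0.053]
tcp_rot: [2.23, 2.212, 0.002]
wrist_force: [0.3, -0.5, -0.0]
width: 0.198
grip_force: 18.9
```

```bash
python3 - <<'E'
from h import *
st();s=bot.read_state();c=np.array(s["tool_pos"])
im,P=cloud("side")
q=P[(abs(P[...,0]-c[0])<.02)&(abs(P[...,1]-c[1])<.06)&(P[...,2]>.018)&(P[...,2]<.07)];print(len(q),q.mean(0),"y",np.percentile(q[:,1],[1,99]),"x",np.percentile(q[:,0],[1,99]),"z",np.percentile(q[:,2],[1,99]))
q=q[q[:,2]<.035];print([np.round(x,1) for x in cv2.minAreaRect(q[:,:2].astype(np.float32)*1000)])
E
```

```text
t 37.85 tcp [0.6282 0.1942 0.053 ] yaw -0.5 w 0.198 g 18.9 F [ 0.3 -0.5 -0. ] tq [-0.02 -0.03  0.  ] q [ 0.26  0.4   1.8  -0.    0.94  0.27] zax [ 0.001  0.    -1.   ]
421 [0.62308238 0.20798935 0.04520609] y [0.16135442 0.23252725] x [0.61017311 0.64536974] z [0.01933076 0.06871173]
[array([627.3, 195.1]), array([74.8, 27.8]), np.float64(88.7)]
```

Call:
carry_out --series "0 0 -0.003 0;0 0 -0.0015 0;0 0 -0.001 0;0 0 -0.001 0;0 0 0 0;0 0 0 0"

```text
time: 38.65
tool_pos: [0.6279, 0.1938, 0.0464]
tcp_rot: [2.231, 2.211, 0.0]
wrist_force: [-2.4, 0.3, 6.1]
width: 0.199
grip_force: 20.2
```

Contact made; I'll release, back off and check.

Call:
carry_out --series "0 0 0 0;0 0 0 0;0 0 0 0;0 0 0 0;0 0 0 0;0 0 0.02 0;0 0 0.04 0;0 0 0.05 0;0 0 0.05 0;-0.03 0.02 0.02 0;-0.05 0.03 0 0;-0.05 0.03 0 0;0 0 0 0;0 0 0 0" --jaw 1

```text
time: 40.4
tool_pos: [0.4984, 0.274, 0.2272]
tcp_rot: [2.229, 2.212, 0.004]
wrist_force: [0.7, 0.2, 0.7]
width: 1.0
grip_force: 0.0
```

```bash
python3 - <<'E'
from h import *
st()
im,P=cloud("top");b=np.array([.6243,.0515])
def f(n,c,r,lo,hi):
    q=P[(P[...,2]>lo)&(P[...,2]<hi)&(np.hypot(P[...,0]-c[0],P[...,1]-c[1])<r)]
    if len(q)>3: print(n,len(q),cv2.minEnclosingCircle(q[:,:2].astype(np.float32)*1000),[np.round(x,1) for x in cv2.minAreaRect(q[:,:2].astype(np.float32)*1000)],np.percentile(q[:,2],[2,50,98]).round(3))
f("jar",b,.05,.2,.23);f("card",(.628,.194),.055,.02,.07);f("short",(.7,-.2),.05,.068,.09);f("bell",(.38,-.255),.045,.02,.08)
im,P=cloud("side");f("sidecard",(.628,.194),.055,.018,.07)
for lo in(.03,.09,.13,.17,.205):
    q=P[(P[...,2]>lo)&(P[...,2]<lo+.012)&(np.hypot(P[...,0]-b[0],P[...,1]-b[1])<.05)]
    print(lo,len(q),np.percentile(q,[2,98],axis=0)[:,:2].round(4).tolist() if len(q)>5 else "")
E
```

```text
t 40.4 tcp [0.4984 0.274  0.2272] yaw -0.5 w 1.0 g 0.0 F [0.7 0.2 0.7] tq [-0.02 -0.04 -0.01] q [ 0.46  0.07  1.86 -0.    1.21  0.47] zax [ 0.003  0.001 -1.   ]
jar 267 ((622.8931884765625, 49.45682144165039), 23.052032470703125) [array([623. ,  50.2]), array([43. , 44.7]), np.float64(89.4)] [0.204 0.216 0.221]
card 203 ((626.355712890625, 194.67987060546875), 37.6180419921875) [array([618.4, 194.3]), array([40.9, 74.5]), np.float64(2.9)] [0.021 0.042 0.063]
short 76 ((699.7850341796875, -201.76461791992188), 28.118051528930664) [array([ 698.9, -201.7]), array([54. , 54.5]), np.float64(46.4)] [0.068 0.075 0.081]
bell 535 ((380.2982177734375, -255.59030151367188), 37.32685852050781) [array([ 379.9, -254.5]), array([71.4, 71.7]), np.float64(1.2)] [0.026 0.045 0.068]
sidecard 467 ((625.8524780273438, 195.1036834716797), 38.58146667480469) [array([625.2, 195.1]), array([77. , 24.5]), np.float64(84.7)] [0.019 0.041 0.061]
0.03 89 [[0.5961, 0.0468], [0.6439, 0.0812]]
0.09 0 
0.13 0 
0.17 0 
0.205 0
```

```bash
python3 -c "
from workcell import bot
print(bot.finish_job())"
```

```text
the job is handed in; nothing more can be done
None
```

I handed the job in at about 40 s. No verdict came back, but my last depth readings had the beaker mouth down about 3 mm off the disc's centre, the jar upright on it, and the card upright on the strip. The short beaker and bell had not moved.

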